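Roll the tumbler's plug to the top and tug-test it

TASK

Get the glass tumbler ready for its next run: roll the drum round with a fingertip rubbing on its bare rubber, pressing gently, until the orange plug that starts hidden down in the guard stands straight up at the top; do not touch the plug before it is up there. Let the drum stand a moment, then grip the plug and tug it straight up with about 15 N, without wrenching, to make sure that it is retained, then let go and leave the drum still with the plug seated and pointing straight up. Leave the jar, the dish and the tiles where they are.

Things in the scene. Friction and masses are not known exactly. Their poses are not given: they have to be found in the camera images.
- tumbler: The fixed bench tumbler: blue base plate 110 x 190 x 12 mm with two blue bearing plates and a grey curved guard. Origin: centre of the base's underside on the bench. Its x axis is level along the drum's axle, y level across it, z up. The round blue cheeks at both ends of the drum (radius 58 mm, outer faces 39 mm from the middle, hub caps to 54 mm) do not turn.
- guard_mid (a point): Point on the axle (105 mm above the bench, mid-length). The guard is a trough of radius 92 mm about it, 82 mm long along the axle, and leaves the drum open only within 75 degrees either side of straight up; its upper edges lie 89 mm either side of the axle, 129 mm above the bench.
- drum: Black rubber-covered drum, radius 65 mm, 56 mm long along the axle, its top 170 mm above the bench. Spins endlessly both ways; slight friction (0.015 N m) stops it soon. Its axle is sprung: pressed down by over 3 to 7 N it sinks 1 mm per 3 N, at most 8 mm; over 25 N is too hard. Origin: on the axle, mid-length; x axis along the axle; z axis turns with it and points to the plug (up: plug at top).
- plug_cap: The orange ribbed cap of the drum's plug: cylinder 16 mm diameter, standing out radially from the rubber in the middle of the drum's length, from 1 to 18 mm beyond the rubber. Origin: on the plug's axis, at the rubber's surface (65 mm from the axle) when seated; its z axis points outward along the plug.
- cap_center (a point): Centre of the orange cap, 74.5 mm from the axle when seated; the point to grip it, fingers on either side of it
- plug (a joint): How far the plug is pulled out along its own axis, m: 0 seated. A spring catch holds it and draws it back: it starts to move at 5 N, then gives 1 mm for each further 2.5 N (15 N: 0.004; 25 N: 0.008). It cannot be pulled beyond 0.012.
- glass_jar: Bystander: small open clear glass jar with green glass pieces, 60 mm diameter, 62 mm high, loose, beside the tumbler. Origin: centre of its underside.
- chip_dish: Bystander: small round dish of glass chips, 69 mm diameter, 18 mm high, loose, beyond the tumbler. Origin: centre of its underside.
- tile_a: Bystander: dark blue glass tile 25 x 25 x 8 mm, loose, on the robot's side of the tumbler. Origin: centre of its underside.
- tile_b: Bystander: light blue glass tile 25 x 25 x 8 mm, loose, on the robot's side of the tumbler. Origin: centre of its underside.

How it is judged:
By the outcome, as a careful person would: the job done as asked, in the order asked, and still so for the second after the job is handed in, with the robot touching nothing.
It also fails if it takes over 64 s, if anything falls off the work surface, if the arm or the gripper's body presses on something with over 40 N, if the wrist force passes 120 N, or if a joint passes its speed limit or range.

ROBOT

A 7-joint arm with a two-finger parallel gripper is mounted at the origin on a cart in front of the work surface, level with it; the furniture and walls round the work are solid. World frame = base frame: x ahead of the robot, y to its left, z up, the work surface at z = 0. Lengths are in mm, angles in rad, forces in N, time in s.
With the tool pointing down it reaches from about 400 to 875 mm from the base axis. Payload 4.4 kg.
Tool frame: the origin (TCP) lies at the very end of the fingers, on their centre line; the grasp point (between the pads) lies 19 mm behind it; z points along the fingers, y is the line along which they close (so a half turn about z gives the same grasp; the last joint's range is limited). The gripper opens to 85 mm and grips with 20 to 120 N. Pads are 22 mm wide; open, the fingers measure 114 mm over their backs; the gripper's body (76 mm by 85 mm) begins 54 mm behind the grasp point. The pads swing forward as they close: fully open they stand 13 mm farther back than shut.
Start: joints at [1.222, 0.628, 0.038, 1.517, -0.027, 0.996, -0.02], TCP at [181.407, -624.187, 231.313] pointing down, gripper open.
Joint ranges: [-3.06, 3.06], [-0.37, 2.12], [-1.25, 1.32], [0.18, 2.47], [-1.1, 4.24], [0.23, 1.98], [-2.94, 2.94]. Speed limits (rad/s): [2.57, 2.57, 3.14, 3.14, 3.14, 3.14, 3.14].

INTERFACE

Orientations are given as [roll, pitch, yaw] about the fixed x, y, z axes, in that order (R = Rz(yaw) Ry(pitch) Rx(roll)).
In Python, from cell import sensors, get_image, camera_params, order gives the robot as it stands.
- The arm moves only by the shell command python3 -m inch 'ROWS' [OPENING]. ROWS is JSON, a list that holds one entry, the list of rows, each a list of 4 numbers: the shift along the tool's x, y, z in cm, then the turn about the tool's z in degrees. A call has 1 to 8 rows; each row is the pose to reach, as a shift and turn from the pose commanded when the call began, along the tool's axes at that moment; what a row does not reach only later rows make up. A row lasts 1/12 s, in which the tool goes at most 41.7 mm and 7.16 degrees, less where a joint would pass 70% of its speed; a pose out of reach is approached as far as the arm can. A call with a gripper value outside its range is refused whole. OPENING is the finger opening in cm, from 0 to 8.54, set as the call begins (- or left out, the last holds). The fingers move at their own pace and stop on an object; the grip force is fixed at half the most. Time passes only in rows, so rows that repeat a pose let the fingers close. It gives the time, the measured TCP pose, the force, the opening and the grip force at its end, in the units of the state.
- sensors.read_state(): the state, without advancing time (a new reading comes with each control period).
- get_image(name): name is "side" or "top"; returns the picture (420x560x3 uint8, blue, green, red); there is no depth.
- camera_params(name): a dict with "mtx" (3x3 intrinsics, pixels), "D" ([k1, k2, p1, p2, k3] as OpenCV has them; the pictures are not rectified), "rvec" (rotation vector, rad) and "tvec" (3), from world to camera coordinates, as OpenCV has them. Camera axes: x right, y down, z forward; pixel columns grow to the right and rows downward; lengths in mm; the calibration is good to about 2 mm. A picture is of the moment at which its call begins. camera_params takes no time and is no camera call.
- order.finish_job(): hands the job in; it is judged then, once.
The state is a dict: "clock": time; "qpos": joint angles; "qd": joint speeds; "tau": joint torques, N m; "eef_pos": TCP position; "tool_rot": TCP orientation; "force": force on the tool from outside, world axes, zero at the start; "torque": the same for the moment, N m; "width": finger opening in mm; "gripper_force": force on a finger pad.
Only numpy, scipy, OpenCV 4.12 (cv2) and the standard library are available. Lean on these libraries where they do the work, as an engineer would, in place of code of your own. Each camera call takes 0.05 s, during which the arm holds its last target. There are 200 camera calls.

## Working session

There is one attempt and no reset: what is moved stays moved. The work goes in short steps, Python scripts to look and compute and a shell command to move; the robot and the scene stay as the last step left them, time stands still between calls to the robot, and variables do not carry over. Pictures are saved under pics/ and viewed, at most 10 in all, crops included, and the job is handed in when it is done.

```bash
ls; mkdir -p pics
python3 - <<'E'
from cell import sensors,get_image,camera_params
import cv2,numpy as np
s=sensors.read_state();print(s)
for n in("side","top"):
    cv2.imwrite(f"pics/{n}0.png",get_image(n));p=camera_params(n)
    R=cv2.Rodrigues(np.array(p["rvec"],float))[0];print(n,p["mtx"],p["D"],(-R.T@np.array(p["tvec"],float).ravel()).round(),R[2].round(2))
E
```

```text
pics
{'clock': 0.0, 'qpos': array([ 1.22220077,  0.62928817,  0.038435  ,  1.51836182, -0.02699302,
        0.99631254, -0.02000602]), 'qd': array([ 0.00082249, -0.00108378, -0.00123592,  0.00120287,  0.00060809,
       -0.00130219, -0.00076351]), 'tau': array([-3.14578610e-04, -5.63407123e+01,  1.22624215e+00, -1.93448067e+01,
        1.10369897e-02,  1.04994662e-02,  4.21166291e-06]), 'eef_pos': array([ 181.23373489, -623.57648707,  230.42850198]), 'tool_rot': array([-3.13974067e+00,  2.31889569e-05,  2.82799116e-01]), 'force': array([-0.3460848 , -0.20203486,  0.06024402]), 'torque': array([ 0.02988871, -0.0339539 , -0.02938758]), 'gripper_force': 0.0, 'width': 85.58954901702266}
side [[434.03520301   0.         286.7646438 ]
 [  0.         434.03520301 210.88520693]
 [  0.           0.           1.        ]] [-0.11144888  0.          0.          0.          0.        ] [ 379. -683.  633.] [ 0.22  0.77 -0.6 ]
top [[513.41097786   0.         277.07241308]
 [  0.         513.41097786 209.06515   ]
 [  0.           0.           1.        ]] [-0.02778834  0.          0.          0.          0.        ] [454. -42. 963.] [ 0.11  0.03 -0.99]
```

View pics/side0.png

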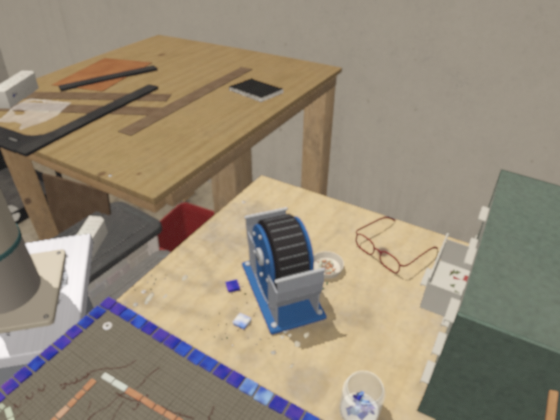

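View pics/top0.png

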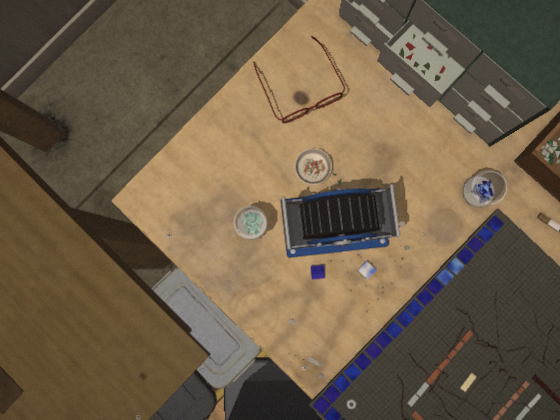

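The side view shows the tumbler at about (285,265), with its cheek facing the lower left. The top view shows the drum at about (340,215), with the axle roughly vertical in the image. The jar is at (250,222), the dish at (314,166), and the tiles at (318,271) and (367,269).

```bash
cat > h.py <<'E'
import cv2,numpy as np
from cell import sensors,get_image,camera_params
def cam(n):
    p=camera_params(n);return [np.array(p[k],float) for k in("mtx","D","rvec","tvec")]
def ray(n,uv):
    K,D,r,t=cam(n);R=cv2.Rodrigues(r)[0];u=cv2.undistortPoints(np.array(uv,float).reshape(-1,1,2),K,D).reshape(-1,2)
    d=np.c_[u,np.ones(len(u))]@R;return -R.T@t.ravel(),d
def at(n,uv,z):
    c,d=ray(n,uv);return c+d*((z-c[2])/d[:,2])[:,None]
def proj(n,P):
    K,D,r,t=cam(n);return cv2.projectPoints(np.array(P,float).reshape(-1,1,3),r,t,K,D)[0].reshape(-1,2)
E
python3 - <<'E'
from h import *
im=cv2.imread("pics/top0.png")
c=im[165:285,225:425];cv2.imwrite("pics/c0.png",cv2.resize(c,(800,480),interpolation=cv2.INTER_CUBIC))
b,g,r=[im[...,i].astype(int) for i in range(3)]
hsv=cv2.cvtColor(im,cv2.COLOR_BGR2HSV)
m=((hsv[...,0]>95)&(hsv[...,0]<125)&(hsv[...,1]>130)&(hsv[...,2]>60)).astype(np.uint8)*255
k=((hsv[...,2]<60)).astype(np.uint8)*255
for nm,mm in(("blue",m),("black",k)):
    w=np.zeros_like(mm);w[180:262,275:405]=mm[180:262,275:405]
    cs=cv2.findContours(w,0,2)[0]
    for q in cs:
        if cv2.contourArea(q)>60: print(nm,cv2.contourArea(q),cv2.boxPoints(cv2.minAreaRect(q)).round(1).tolist())
for nm,uv,z in(("jar",(250,222),31),("dish",(314,166),9),("tA",(318,271),8),("tB",(367,269),8),("drum",(341,214),170)):print(nm,at("top",[uv],z).round())
E
```

```text
blue 456.5 [[286.70001220703125, 250.0], [387.0, 238.60000610351562], [387.70001220703125, 245.1999969482422], [287.3999938964844, 256.6000061035156]]
blue 149.5 [[309.79998779296875, 239.39999389648438], [371.6000061035156, 231.89999389648438], [372.1000061035156, 236.0], [310.29998779296875, 243.5]]
blue 125.0 [[304.70001220703125, 194.6999969482422], [365.6000061035156, 186.8000030517578], [366.20001220703125, 191.5], [305.29998779296875, 199.3000030517578]]
black 3306.0 [[285.79998779296875, 202.0], [381.70001220703125, 186.8000030517578], [389.1000061035156, 233.8000030517578], [293.29998779296875, 249.0]]
jar [[535.  34.  31.]]
dish [[640. -87.   9.]]
tA [[443. -88.   8.]]
tB [[ 444. -178.    8.]]
drum [[ 532. -118.  170.]]
```

View pics/c0.png

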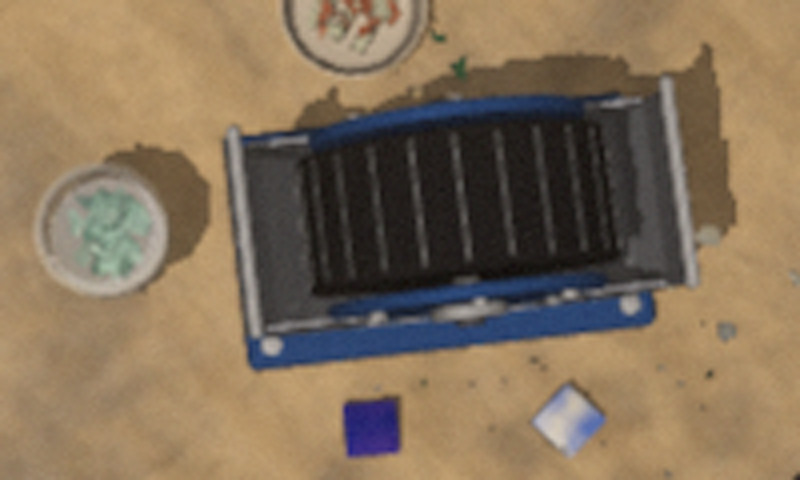

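The crop shows the guard's upper edges, from (233,128) to (256,338) on the left and (667,78) to (692,285) on the right. The rubber has pale ribs, and no orange is visible.

Run:
```python
from h import *
E=np.array([[233,128],[256,336],[667,80],[692,285]])/4-.375+[225,165]
P=at("top",E,129);print(P.round(1),np.linalg.norm(P[0]-P[1]),np.linalg.norm(P[2]-P[3]),np.linalg.norm((P[0]+P[1]-P[2]-P[3])/2))
c=P.mean(0);dy=(P[0]+P[1]-P[2]-P[3]);dx=P[0]-P[1]+P[2]-P[3]
print("mid",c,"yaw from y",np.degrees(np.arctan2(-dy[0],dy[1])),"from x",np.degrees(np.arctan2(dx[1],dx[0])))
B=at("top",[[287,256.8],[388,245.2]],12);print("base edge",B.round(1),np.linalg.norm(B[0]-B[1]))
d=B[0]-B[1];y=np.degrees(np.arctan2(-d[0],d[1]));a=np.radians(y);print("yaw",y,"mid",B.mean(0)+55*np.array([np.cos(a),np.sin(a),0]))
# cheek tops: white hub etc. ; image corners of tool
cor=at("top",[[0,0],[559,0],[0,419],[559,419]],0).round();print(cor)
```

```text
[[ 566.8  -28.5  129. ]
 [ 481.6  -35.6  129. ]
 [ 581.5 -206.3  129. ]
 [ 497.5 -212.3  129. ]] 85.53152687787758 84.20334595464212 177.91133424675206
mid [ 531.82018793 -120.66548597  129.        ] yaw from y 4.926034616407134 from x 4.406005430208106
base edge [[ 470.5  -31.3   12. ]
 [ 486.9 -217.6   12. ]] 187.10107742641128
yaw 5.0365387494548965 mid [ 533.50617531 -119.63196433   12.        ]
[[1006.  540.    0.]
 [ 959. -580.    0.]
 [ 183.  510.    0.]
 [ 167. -513.    0.]]
```

```bash
python3 -m inch '[[[3,-2.4,0,2],[7,-5.7,0,4],[10,-8,0,7],[13,-10.5,0,9],[16,-13,0,11.3],[19,-15.4,0,11.3],[22,-17.8,0,11.3],[25,-20.2,0,11.3]]]' 0
cat >> h.py <<'E'
C=np.array([532.5,-120,0]);A=np.radians(4.9)
T=np.array([[np.cos(A),np.sin(A),0],[-np.sin(A),np.cos(A),0],[0,0,1]])  # world->tumbler
def rel():
    s=sensors.read_state();a=s["tool_rot"];p=s["eef_pos"]
    from scipy.spatial.transform import Rotation as Q
    R=Q.from_euler("xyz",a)
    print("t",round(s["clock"],2),"tumbler xyz",(T@(p-C)).round(1),"rpy",np.degrees(a).round(1),"F",(T@s["force"]).round(1),"to centre/z200 (tool cm)",(R.inv().apply(C+[0,0,200]-p)/10).round(2))
if __name__=="__main__":rel()
E
python3 h.py
```

```text
clock: 0.77
eef_pos: [365.8, -358.5, 231.2]
tool_rot: [-3.141, 0.0, 0.086]
force: [0.8, -0.8, -0.1]
width: 0.1
gripper_force: 0.0
t 0.77 tumbler xyz [-186.5 -223.4  231.2] rpy [-180.     0.     4.9] F [ 0.7 -0.8 -0.1] to centre/z200 (tool cm) [ 18.65 -22.33   3.12]
```

```bash
python3 -m inch '[[[2.3,-3,0,0],[4.8,-6.2,0,0],[7.3,-9.4,0,0],[9.8,-12.6,0,0],[12.3,-15.8,0.5,0],[14.8,-19,1,0],[17,-21.8,2,0],[18.6,-23.8,3,0]]]'; python3 h.py
```

```text
clock: 1.43
eef_pos: [532.0, -103.3, 201.0]
tool_rot: [-3.14, -0.001, 0.089]
force: [-0.0, -0.3, 0.8]
width: -0.0
gripper_force: 0.0
t 1.43 tumbler xyz [  0.9  16.7 201. ] rpy [-1.799e+02 -1.000e-01  5.100e+00] F [-0.1 -0.3  0.8] to centre/z200 (tool cm) [-0.1   1.67  0.1 ]
```

```bash
python3 -m inch '[[[0,0,2,0],[0,0,2.8,0],[0,0.2,3.2,0],[0,0.9,3.3,0],[0,1.8,3.3,0],[0,2.7,3.3,0],[0,3.5,3.3,0],[0,3.5,3.3,0]]]'
python3 - <<'E'
from h import *
rel();cv2.imwrite("pics/s1.png",cv2.resize(get_image("top")[165:285,225:425],(800,480)))
E
```

```text
clock: 2.1
eef_pos: [532.6, -146.0, 168.8]
tool_rot: [3.14, -0.0, 0.081]
force: [0.6, -0.3, 0.2]
width: 0.2
gripper_force: 0.0
t 2.1 tumbler xyz [ -2.1 -25.9 168.8] rpy [179.9  -0.    4.6] F [ 0.6 -0.3  0.2] to centre/z200 (tool cm) [ 0.2  -2.59 -3.13]
```

View pics/s1.png

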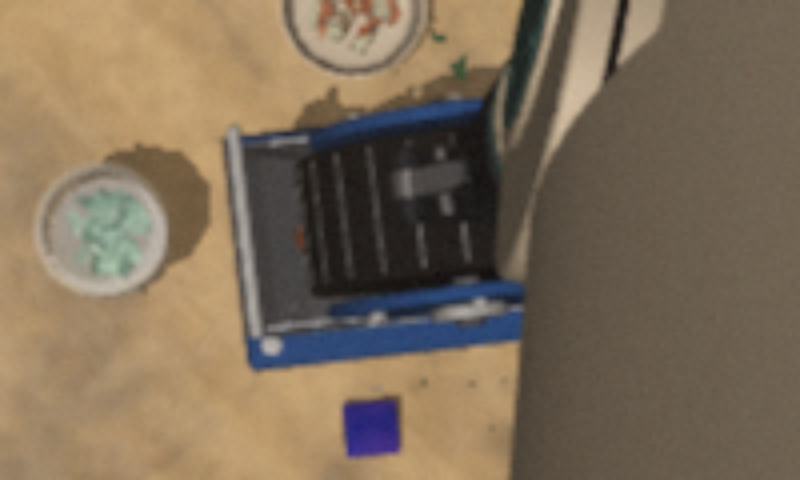

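The view from above shows orange at crop (300,238), just emerging beside the rubber on the +y side. The direction is right, and the plug is at roughly 110–120°.

```bash
python3 h.py; python3 -m inch '[[[0,0,-1.2,0],[0.1,-1.5,-1.2,0],[0.1,-3,-1.2,0],[0.1,-3.6,-1.2,0],[0.1,-3.6,-0.8,0],[0.1,-3.6,-0.5,0],[0.1,-3.6,-0.3,0],[0.1,-3.6,-0.3,0]]]'; python3 h.py
```

```text
t 2.15 tumbler xyz [ -2.  -24.4 168.6] rpy [180.   -0.    4.7] F [ 0.4  0.7 -0.8] to centre/z200 (tool cm) [ 0.19 -2.44 -3.15]
clock: 2.82
eef_pos: [530.5, -107.3, 170.6]
tool_rot: [3.141, 0.001, 0.084]
force: [0.2, 0.7, 0.4]
width: 0.3
gripper_force: 0.0
t 2.82 tumbler xyz [ -0.9  12.8 170.6] rpy [1.8e+02 1.0e-01 4.8e+00] F [0.2 0.7 0.4] to centre/z200 (tool cm) [ 0.09  1.28 -2.94]
```

```bash
python3 -m inch '[[[0,0,0.2,0],[0,0.4,0.3,0],[0,1.1,0.3,0],[0,1.8,0.3,0],[0,2.5,0.3,0]]]'; python3 h.py;  python3 -m inch '[[[0,0.6,0.1,0],[0,1.2,0.25,0],[0,1.8,0.4,0]]]'
python3 - <<'E'
from h import *
rel();i=get_image("top");h=cv2.cvtColor(i,cv2.COLOR_BGR2HSV);m=((h[...,0]<14)&(h[...,1]>130)&(h[...,2]>70)).astype(np.uint8);m[:185]=0;m[260:]=0;m[:,:280]=0;m[:,405:]=0
print(m.sum(),np.argwhere(m)[:,::-1].mean(0))
cv2.imwrite("pics/s2.png",cv2.resize(i[165:285,225:425],(800,480)))
E
```

```text
clock: 3.23
eef_pos: [533.5, -132.3, 169.3]
tool_rot: [3.141, -0.001, 0.085]
force: [-1.2, 0.1, 6.2]
width: -0.1
gripper_force: 3.6
t 3.23 tumbler xyz [-1.000e-01 -1.240e+01  1.693e+02] rpy [ 1.8e+02 -1.0e-01  4.9e+00] F [-1.1  0.2  6.2] to centre/z200 (tool cm) [ 0.01 -1.24 -3.07]
clock: 3.48
eef_pos: [535.1, -151.2, 165.2]
tool_rot: [3.14, -0.001, 0.084]
force: [-1.2, -0.6, 3.1]
width: 0.1
gripper_force: 1.5
t 3.48 tumbler xyz [-1.000e-01 -3.130e+01  1.652e+02] rpy [ 1.799e+02 -1.000e-01  4.800e+00] F [-1.3 -0.5  3.1] to centre/z200 (tool cm) [ 0.01 -3.13 -3.48]
99 [294.47474747 222.74747475]
```

View pics/s2.png

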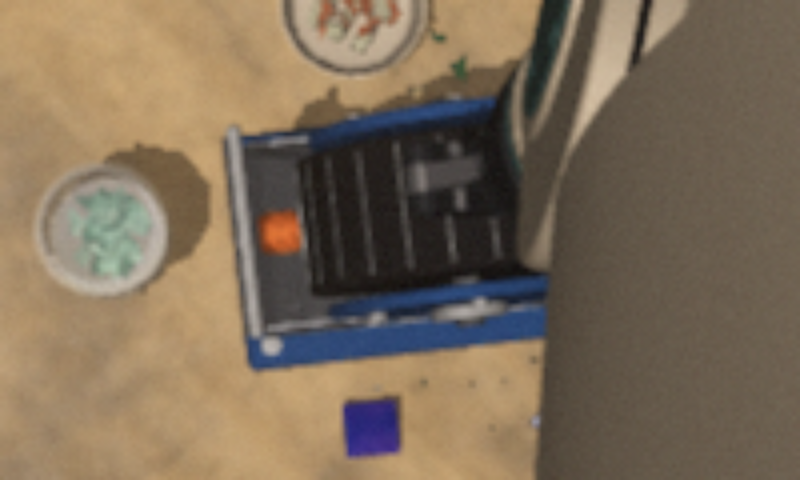

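The orange cap is now clear at crop (280,232), close to horizontal. Next I'll make another stroke and then compute the angle.

```bash
cat > ang.py <<'E'
from h import *
def ang(n="top",show=None):
    i=get_image(n);h=cv2.cvtColor(i,cv2.COLOR_BGR2HSV);m=((h[...,0]<14)&(h[...,1]>150)&(h[...,2]>80)).astype(np.uint8)
    q=proj(n,[C+T.T@np.array([x,y,z]) for x in(-12,12) for y in(-88,88) for z in(105,195)])
    a,b=q.min(0).astype(int),q.max(0).astype(int);w=np.zeros_like(m);w[a[1]:b[1],a[0]:b[0]]=m[a[1]:b[1],a[0]:b[0]]
    if w.sum()<20: print(n,"no orange",w.sum());return
    uv=np.argwhere(w)[:,::-1].mean(0);c,d=ray(n,[uv]);c=T@(c-C);d=T@d[0]
    p=c-d*c[0]/d[0] if n=="side" else None
    # circle r=74.5 about the axle at any x: intersect the ray, nearest x to 0
    y0,z0=c[1],c[2]-105;A=d[1]**2+d[2]**2;B=y0*d[1]+z0*d[2];D=B*B-A*(y0*y0+z0*z0-74.5**2)
    for s in((-B-D**.5)/A,(-B+D**.5)/A) if D>0 else (-B/A,):
        P=c+d*s;print(n,"px",w.sum(),uv.round(1),"P",P.round(1),"angle",np.degrees(np.arctan2(P[1],P[2]-105)).round(1))
if __name__=="__main__":
    rel();ang();ang("side")
E
python3 ang.py; python3 -m inch '[[[0,0,-1.5,0],[0,-1.5,-1.7,0],[0,-3,-1.8,0],[0,-4,-1.5,0],[0,-4.2,-1,0],[0,-4.2,-0.6,0],[0,-4.2,-0.5,0]]]'; python3 h.py
```

```text
t 3.53 tumbler xyz [ -0.4 -32.7 164.7] rpy [ 1.799e+02 -1.000e-01  4.700e+00] F [-0.  -1.6  2.7] to centre/z200 (tool cm) [ 0.04 -3.26 -3.54]
top px 95 [294.5 222.5] P [ -1.1  74.1 113.1] angle 83.8
top px 95 [294.5 222.5] P [ 0.3 73.8 95.1] angle 97.6
side no orange 0
clock: 4.22
eef_pos: [531.1, -107.4, 168.7]
tool_rot: [-3.142, 0.0, 0.086]
force: [-0.8, 1.1, 8.6]
width: -0.0
gripper_force: 4.2
t 4.22 tumbler xyz [ -0.3  12.7 168.7] rpy [-180.     0.     4.9] F [-0.7  1.2  8.6] to centre/z200 (tool cm) [ 0.03  1.27 -3.13]
```

```bash
python3 -m inch '[[[0,0.4,0,0],[0,1.1,0,0],[0,1.8,0,0],[0,2.5,0,0],[0,3.1,0.1,0],[0,3.7,0.25,0],[0,4.2,0.4,0],[0,4.2,0.4,0]]]'; python3 ang.py
```

```text
clock: 4.88
eef_pos: [534.8, -151.6, 164.9]
tool_rot: [3.14, -0.0, 0.083]
force: [0.9, -1.6, 4.5]
width: 0.2
gripper_force: 2.5
t 4.88 tumbler xyz [ -0.4 -31.7 164.9] rpy [179.9  -0.    4.8] F [ 0.8 -1.7  4.5] to centre/z200 (tool cm) [ 0.04 -3.16 -3.51]
top px 122 [304.4 218.9] P [ -0.4  58.3 151.4] angle 51.5
top px 122 [304.4 218.9] P [ 8.1 55.2 54.9] angle 132.2
side no orange 4
```

```bash
python3 -m inch '[[[0,0,-1.5,0],[0,-1.5,-1.7,0],[0,-3,-1.8,0],[0,-4,-1.5,0],[0,-4.2,-1,0],[0,-4.2,-0.6,0],[0,-4.2,-0.4,0]]]'; python3 h.py;  python3 -m inch '[[[0,0.4,0,0],[0,1.1,0,0],[0,1.8,0,0],[0,2.5,0,0],[0,3.1,0.1,0],[0,3.7,0.25,0],[0,4.2,0.4,0],[0,4.2,0.4,0]]]'; python3 ang.py
```

```text
clock: 5.57
eef_pos: [530.8, -107.4, 168.6]
tool_rot: [-3.141, 0.001, 0.086]
force: [-1.4, 1.5, 8.1]
width: -0.4
gripper_force: 4.6
t 5.57 tumbler xyz [ -0.6  12.7 168.6] rpy [-1.8e+02  1.0e-01  4.9e+00] F [-1.3  1.6  8.1] to centre/z200 (tool cm) [ 0.05  1.27 -3.14]
clock: 6.23
eef_pos: [534.6, -151.7, 164.9]
tool_rot: [3.14, 0.0, 0.083]
force: [-0.3, -2.1, 4.7]
width: 0.2
gripper_force: 2.5
t 6.23 tumbler xyz [ -0.6 -31.8 164.9] rpy [179.9   0.    4.7] F [-0.4 -2.1  4.7] to centre/z200 (tool cm) [ 0.05 -3.17 -3.52]
top no orange 1
side px 37 [277.5 213.8] P [ -4.2  14.4 178.1] angle 11.1
side px 37 [277.5 213.8] P [ 14.7  68.5 134.3] angle 66.8
```

```bash
python3 -m inch '[[[0,0,-1.5,0],[0,1,-3,0],[0,3,-3.5,0],[0,5,-3.5,0],[0,7,-3.5,0],[0,7.5,-3.5,0],[0,7.5,-3.5,0],[0,7.5,-3.5,0]]]'
python3 - <<'E'
from ang import *
rel();ang();ang("side")
a=get_image("top")[165:285,265:405];b=get_image("side")[180:300,215:355]
cv2.imwrite("pics/s3.png",cv2.resize(np.vstack([a,b])if 0 else np.hstack([a,b]),None,fx=2.8,fy=2.8,interpolation=cv2.INTER_CUBIC))
E
```

```text
clock: 7.0
eef_pos: [540.8, -222.3, 199.7]
tool_rot: [-3.14, 0.001, 0.086]
force: [0.1, 1.3, -0.3]
width: -0.0
gripper_force: 0.0
t 7.0 tumbler xyz [  -0.4 -102.6  199.7] rpy [-1.799e+02  1.000e-01  4.900e+00] F [ 0.2  1.3 -0.3] to centre/z200 (tool cm) [ 5.000e-02 -1.026e+01 -1.000e-02]
top px 89 [329.7 214.4] P [ -0.2  19.8 176.8] angle 15.4
top px 89 [329.7 214.4] P [13.1  7.8 30.9] angle 174.0
side px 27 [278.3 214.7] P [ -4.2  10.6 178.7] angle 8.2
side px 27 [278.3 214.7] P [ 16.8  70.  130.4] angle 70.0
```

View pics/s3.png

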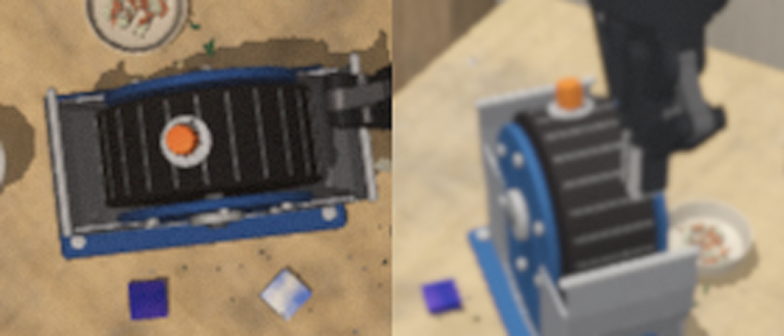

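Top crop shows the plug in its white collar, 15° short of the top on the +y side. The finger is clear of it on the right.

```bash
python3 -m inch '[[[0,-2,0,0],[0,-4.5,0,0],[0,-6.5,0,0],[0,-7.5,1,0],[0,-8,2,0],[0,-8.1,2.7,0],[0,-8.1,3,0],[0,-8.1,3.1,0]]]'; python3 h.py;  python3 -m inch '[[[0,0.1,0.1,0],[0,0.4,0.15,0],[0,0.8,0.25,0],[0,1.2,0.4,0],[0,1.5,0.5,0],[0,1.7,0.6,0],[0,1.7,0.6,0]]]'; python3 ang.py
```

```text
clock: 7.87
eef_pos: [533.9, -143.3, 168.8]
tool_rot: [3.142, 0.001, 0.086]
force: [0.8, -0.2, -1.1]
width: -0.2
gripper_force: 0.0
t 7.87 tumbler xyz [ -0.6 -23.4 168.8] rpy [1.8e+02 1.0e-01 4.9e+00] F [ 0.8 -0.3 -1.1] to centre/z200 (tool cm) [ 0.06 -2.34 -3.12]
clock: 8.45
eef_pos: [535.5, -161.1, 163.2]
tool_rot: [3.141, 0.0, 0.084]
force: [0.7, -0.5, 0.6]
width: 0.2
gripper_force: 0.0
t 8.45 tumbler xyz [ -0.5 -41.2 163.2] rpy [180.    0.    4.8] F [ 0.7 -0.6  0.6] to centre/z200 (tool cm) [ 0.05 -4.12 -3.69]
top px 82 [329.3 214.4] P [-1.000e-01  2.030e+01  1.767e+02] angle 15.8
top px 82 [329.3 214.4] P [13.2  8.5 31. ] angle 173.5
side px 36 [277.8 213.7] P [ -3.7  14.4 178.1] angle 11.1
side px 36 [277.8 213.7] P [ 15.3  68.5 134.3] angle 66.8
```

```bash
python3 -m inch '[[[0,0,-1.0,0],[0,-1,-1.2,0],[0,-1.9,-1.2,0],[0,-2.0,-0.9,0],[0,-2.0,-0.6,0],[0,-2.0,-0.4,0],[0,-2.0,-0.35,0],[0,-2.0,-0.35,0]]]'; python3 h.py;  python3 -m inch '[[[0,0.2,0.05,0],[0,0.5,0.15,0],[0,0.8,0.25,0],[0,1.1,0.37,0],[0,1.4,0.5,0],[0,1.6,0.6,0],[0,1.6,0.6,0]]]'; python3 ang.py
```

```text
clock: 9.22
eef_pos: [534.5, -141.7, 167.5]
tool_rot: [3.14, -0.001, 0.085]
force: [-0.2, -2.2, 8.0]
width: 0.1
gripper_force: 4.1
t 9.22 tumbler xyz [  0.2 -21.8 167.5] rpy [ 1.799e+02 -1.000e-01  4.900e+00] F [-0.3 -2.2  8. ] to centre/z200 (tool cm) [-0.01 -2.17 -3.26]
clock: 9.8
eef_pos: [535.8, -158.9, 161.2]
tool_rot: [3.139, -0.002, 0.083]
force: [-0.0, -2.4, 5.5]
width: 0.2
gripper_force: 3.4
t 9.8 tumbler xyz [ -0.  -39.  161.2] rpy [ 1.798e+02 -1.000e-01  4.800e+00] F [-0.2 -2.4  5.5] to centre/z200 (tool cm) [-0.   -3.89 -3.89]
top no orange 0
side px 21 [280.1 219.6] P [ -6.1  -4.1 179.4] angle -3.1
side px 21 [280.1 219.6] P [ 21.8  73.9 114.4] angle 82.8
```

```bash
python3 -m inch '[[[0,0.4,-0.7,0],[0,1,-2,0],[0,3,-3,0],[0,5,-3.8,0],[0,7,-3.8,0],[0,7,-3.8,0],[0,7,-3.8,0]]]'; python3 ang.py
```

```text
clock: 10.48
eef_pos: [540.6, -226.9, 198.6]
tool_rot: [-3.141, 0.001, 0.083]
force: [0.4, 0.2, -0.2]
width: -0.3
gripper_force: 0.0
t 10.48 tumbler xyz [  -1.  -107.2  198.6] rpy [-1.8e+02  1.0e-01  4.8e+00] F [ 0.4  0.2 -0.2] to centre/z200 (tool cm) [  0.08 -10.72  -0.14]
top px 92 [345.8 212.5] P [ -0.2  -5.  179.3] angle -3.8
top px 92 [345.8 212.5] P [ 13.1 -21.6  33.7] angle -163.2
side px 37 [283.1 220.9] P [ -2.3  -8.7 179. ] angle -6.7
side px 37 [283.1 220.9] P [ 28.3  74.4 109. ] angle 86.9
```

```bash
python3 -m inch '[[[0,-2,0.5,0],[0,-4,1.5,0],[0,-5.5,2.5,0],[0,-6.3,3.1,0],[0,-6.45,3.3,0],[0,-6.45,3.3,0],[0,-6.6,3.6,0],[0,-6.78,3.88,0]]]'; python3 h.py;  python3 -m inch '[[[0,0,0.02,0],[0,-0.12,-0.05,0],[0,-0.24,-0.12,0],[0,-0.36,-0.2,0],[0,-0.4,-0.22,0],[0,-0.4,-0.22,0]]]'; python3 ang.py
```

```text
clock: 11.25
eef_pos: [536.0, -159.9, 160.4]
tool_rot: [3.14, -0.001, 0.084]
force: [0.7, -3.6, 7.9]
width: -0.1
gripper_force: 4.7
t 11.25 tumbler xyz [ 1.000e-01 -4.000e+01  1.604e+02] rpy [ 1.799e+02 -1.000e-01  4.800e+00] F [ 0.3 -3.6  7.9] to centre/z200 (tool cm) [-0.01 -4.   -3.96]
clock: 11.75
eef_pos: [535.7, -155.2, 163.1]
tool_rot: [3.14, -0.002, 0.085]
force: [-0.3, -3.3, 6.1]
width: -0.2
gripper_force: 3.4
t 11.75 tumbler xyz [  0.2 -35.4 163.1] rpy [ 1.799e+02 -1.000e-01  4.900e+00] F [-0.6 -3.3  6.1] to centre/z200 (tool cm) [-0.01 -3.53 -3.69]
top no orange 0
side px 25 [279.2 217.7] P [ -5.8   1.4 179.5] angle 1.1
side px 25 [279.2 217.7] P [ 19.5  72.9 120.5] angle 78.0
```

```bash
python3 -m inch '[[[0,0.4,-0.7,0],[0,1,-2,0],[0,3,-3,0],[0,5,-4,0],[0,7,-4.5,0],[0,7.4,-4.8,0],[0,7.4,-4.8,0],[0,7.4,-4.8,0]]]'
python3 - <<'E'
from ang import *
rel();ang();ang("side")
a=get_image("top")[165:285,265:405];b=get_image("side")[180:300,215:355]
cv2.imwrite("pics/s4.png",cv2.resize(np.hstack([a,b]),None,fx=2.8,fy=2.8,interpolation=cv2.INTER_CUBIC))
print("proj ideal disc centre r83",proj("top",[C+[0,0,188],C+[0,0,171]]),proj("side",[C+[0,0,188],C+[0,0,171]]))
E
```

```text
clock: 12.52
eef_pos: [541.1, -226.6, 209.8]
tool_rot: [-3.14, 0.001, 0.086]
force: [-0.4, 0.3, 0.3]
width: -0.1
gripper_force: 0.0
t 12.52 tumbler xyz [  -0.5 -107.   209.8] rpy [-179.9    0.     4.9] F [-0.4  0.3  0.3] to centre/z200 (tool cm) [  0.06 -10.69   1.  ]
top px 88 [341.3 212.9] P [-1.000e-01  2.000e+00  1.795e+02] angle 1.5
top px 88 [341.3 212.9] P [ 13.4 -13.5  31.7] angle -169.5
side px 41 [281.7 218.1] P [ -2.2  -1.2 179.5] angle -0.9
side px 41 [281.7 218.1] P [ 25.   73.4 117.6] angle 80.3
proj ideal disc centre r83 [[343.14821261 212.1303551 ]
 [342.08380778 213.2731022 ]] [[282.70460488 213.47872509]
 [282.62853233 221.36439472]]
```

View pics/s4.png

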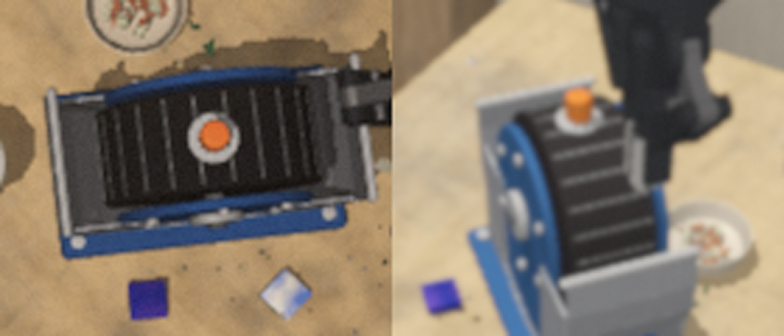

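The plug is within about 2° of vertical. In the top crop the cap is at (215,134) over a collar at (213,137). The finger is clear. Next I'll open the gripper and go above it.

```bash
python3 -m inch '[[[0,0,-1.5,0],[0,0,-2.5,0],[0,-2,-2.5,0],[0,-5,-2.5,0],[0,-8,-2.5,0],[0,-10,-2.5,0],[0.05,-10.7,-2.5,0],[0.05,-10.7,-2.5,0]]]' 5; python3 -m inch '[[[0,0,0,0],[0,0,0,0]]]'; python3 ang.py
```

```text
clock: 13.38
eef_pos: [533.2, -118.9, 235.6]
tool_rot: [-3.141, -0.001, 0.09]
force: [0.3, -0.9, -0.6]
width: 49.9
gripper_force: 0.0
clock: 13.55
eef_pos: [532.9, -123.4, 235.4]
tool_rot: [3.14, -0.0, 0.084]
force: [0.3, -1.1, -0.3]
width: 50.1
gripper_force: 0.0
t 13.55 tumbler xyz [ 1.000e-01 -3.400e+00  2.354e+02] rpy [179.9  -0.    4.8] F [ 0.2 -1.1 -0.3] to centre/z200 (tool cm) [-0.02 -0.34  3.54]
top no orange 0
side px 40 [281.6 218.3] P [ -2.4  -1.6 179.5] angle -1.3
side px 40 [281.6 218.3] P [ 24.9  73.5 117.1] angle 80.6
```

```bash
python3 -m inch '[[[0,0,0.5,0],[0,0,1.5,0],[0,0,2.5,0],[0,0,3.3,0],[0,0,3.8,0],[0,0,4,0],[0,0,4,0],[0,0,4,0]]]'; python3 -m inch '[[[0,0,0,0],[0,0,0,0]]]'; python3 h.py
```

```text
clock: 14.32
eef_pos: [532.9, -121.4, 195.2]
tool_rot: [3.142, -0.0, 0.086]
force: [0.4, -0.6, 0.1]
width: 50.0
gripper_force: 0.0
clock: 14.48
eef_pos: [533.2, -121.5, 195.7]
tool_rot: [3.141, -0.001, 0.086]
force: [0.4, 0.2, -0.1]
width: 50.2
gripper_force: 0.0
t 14.48 tumbler xyz [  0.5  -1.5 195.7] rpy [ 1.8e+02 -1.0e-01  4.9e+00] F [ 0.4  0.2 -0.1] to centre/z200 (tool cm) [-0.05 -0.15 -0.43]
```

```bash
python3 -m inch '[[[0,-0.05,0.4,0],[0,-0.1,0.9,0],[0,-0.12,1.4,0],[0,-0.12,1.8,0],[0,-0.12,2.0,0],[0,-0.12,2.15,0],[0,-0.12,2.15,0],[0,-0.12,2.15,0]]]'; python3 h.py; python3 -m inch '[[[0,0,0,0],[0,0,0,0],[0,0,0,0],[0,0,0,0]]]' 3.0;python3 h.py
```

```text
clock: 15.15
eef_pos: [532.8, -120.3, 173.7]
tool_rot: [3.142, -0.0, 0.085]
force: [-0.7, -0.3, -0.3]
width: 50.1
gripper_force: 0.0
t 15.15 tumbler xyz [  0.2  -0.3 173.7] rpy [180.   -0.    4.9] F [-0.7 -0.2 -0.3] to centre/z200 (tool cm) [-0.02 -0.03 -2.63]
clock: 15.48
eef_pos: [532.8, -120.3, 173.9]
tool_rot: [3.142, -0.0, 0.086]
force: [-0.4, -0.3, -0.2]
width: 30.2
gripper_force: 0.0
t 15.48 tumbler xyz [  0.3  -0.3 173.9] rpy [180.   -0.    4.9] F [-0.4 -0.2 -0.2] to centre/z200 (tool cm) [-0.03 -0.03 -2.61]
```

```bash
python3 -m inch '[[[0,0,0,0],[0,0,0,0],[0,0,0,0],[0,0,0,0],[0,0,0,0],[0,0,0,0]]]' 1.3;python3 h.py
```

```text
clock: 15.98
eef_pos: [532.9, -120.3, 174.0]
tool_rot: [3.141, -0.0, 0.085]
force: [-0.9, -0.0, 3.7]
width: 14.0
gripper_force: 41.6
t 15.98 tumbler xyz [  0.3  -0.4 174. ] rpy [180.   -0.    4.9] F [-0.9  0.   3.7] to centre/z200 (tool cm) [-0.03 -0.04 -2.6 ]
```

```bash
python3 -m inch '[[[0,0,-0.05,0],[0,0,-0.1,0],[0,0,-0.15,0],[0,0,-0.2,0],[0,0,-0.25,0],[0,0,-0.3,0],[0,0,-0.3,0],[0,0,-0.3,0]]]';python3 h.py
```

```text
clock: 16.65
eef_pos: [532.4, -120.2, 176.2]
tool_rot: [-3.141, 0.001, 0.086]
force: [1.9, -0.8, -10.1]
width: 13.8
gripper_force: 40.5
t 16.65 tumbler xyz [-1.000e-01 -2.000e-01  1.762e+02] rpy [-180.     0.     4.9] F [  1.8  -0.9 -10.1] to centre/z200 (tool cm) [ 0.01 -0.02 -2.38]
```

```bash
python3 -m inch '[[[0,0,-0.05,0],[0,0,-0.1,0],[0,0,-0.15,0],[0,0,-0.2,0],[0,0,-0.23,0],[0,0,-0.23,0],[0,0,-0.23,0],[0,0,-0.23,0]]]';python3 h.py
```

```text
clock: 17.32
eef_pos: [532.3, -120.2, 178.7]
tool_rot: [-3.141, 0.001, 0.086]
force: [2.0, -1.2, -16.2]
width: 14.0
gripper_force: 40.2
t 17.32 tumbler xyz [ -0.2  -0.2 178.7] rpy [-180.     0.     4.9] F [  1.9  -1.4 -16.2] to centre/z200 (tool cm) [ 0.02 -0.02 -2.13]
```

16 N holds. Lowering back to seated, then releasing.

```bash
python3 -m inch '[[[0,0,0,0],[0,0,0.1,0],[0,0,0.2,0],[0,0,0.3,0],[0,0,0.4,0],[0,0,0.48,0],[0,0,0.5,0],[0,0,0.5,0]]]';python3 h.py; python3 -m inch '[[[0,0,0,0],[0,0,0,0],[0,0,0,0],[0,0,0,0]]]' 3;python3 h.py
```

```text
clock: 17.98
eef_pos: [532.9, -120.3, 174.6]
tool_rot: [3.142, -0.001, 0.086]
force: [-0.2, 0.1, -6.6]
width: 13.8
gripper_force: 41.0
t 17.98 tumbler xyz [  0.3  -0.3 174.6] rpy [180.   -0.    4.9] F [-0.2  0.1 -6.6] to centre/z200 (tool cm) [-0.03 -0.03 -2.54]
clock: 18.32
eef_pos: [533.5, -120.4, 174.8]
tool_rot: [3.141, -0.002, 0.086]
force: [-0.7, -0.5, 0.9]
width: 29.9
gripper_force: 0.0
t 18.32 tumbler xyz [  0.9  -0.5 174.8] rpy [ 1.8e+02 -1.0e-01  4.9e+00] F [-0.7 -0.4  0.9] to centre/z200 (tool cm) [-0.09 -0.04 -2.52]
```

Next I'll lift straight up, move off toward −y and look.

```bash
python3 -m inch '[[[0,0,-0.5,0],[0,0,-1.5,0],[0,0,-3,0],[0,0,-4.5,0],[0,0,-6,0],[0,2,-6.5,0],[0,5,-6.5,0],[0,8,-6.5,0]]]' 5; python3 -m inch '[[[0,3,0,0],[0,5,0,0],[0,6,0,0],[0,6,0,0],[0,6,0,0],[0,6,0,0]]]'
python3 - <<'E'
from ang import *
rel();ang();ang("side")
a=get_image("top")[165:285,265:405];b=get_image("side")[180:300,215:355]
cv2.imwrite("pics/s5.png",cv2.resize(np.hstack([a,b]),None,fx=2.8,fy=2.8,interpolation=cv2.INTER_CUBIC))
E
```

```text
clock: 18.98
eef_pos: [540.6, -200.1, 241.1]
tool_rot: [3.141, -0.003, 0.088]
force: [-0.5, 0.3, -0.8]
width: 49.7
gripper_force: 0.0
clock: 19.48
eef_pos: [545.0, -257.4, 239.2]
tool_rot: [-3.14, -0.0, 0.088]
force: [0.0, 1.0, 0.4]
width: 50.1
gripper_force: 0.0
t 19.48 tumbler xyz [   0.7 -138.   239.2] rpy [-179.9   -0.     5. ] F [0.1 1.  0.4] to centre/z200 (tool cm) [ -0.04 -13.79   3.94]
top px 88 [342.9 212.7] P [  0.   -0.4 179.5] angle -0.3
top px 88 [342.9 212.7] P [ 13.5 -16.3  32.3] angle -167.3
side px 31 [282.5 220.2] P [ -2.7  -6.6 179.2] angle -5.1
side px 31 [282.5 220.2] P [ 26.9  74.2 111.5] angle 85.0
```

View pics/s5.png

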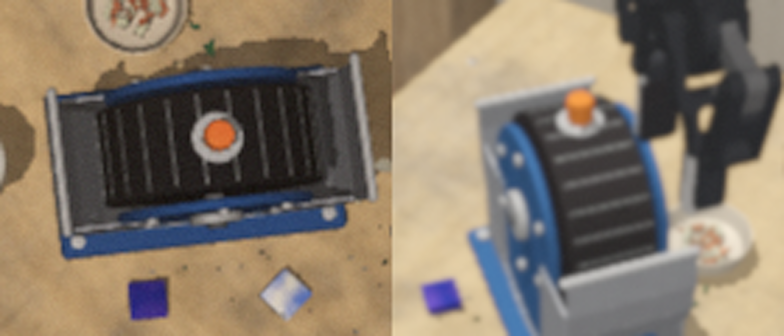

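The plug is seated and upright, with the cap at crop (219,134) over the collar at (217,137). The robot is clear, and the tiles and dish have not moved.

```bash
python3 -c "
from cell import order
print(order.finish_job())"
```

```text
the job is handed in; nothing more can be done
None
```

The job is handed in: I rolled the plug to the top, tugged it straight up with about 16 N (it held), and let go with it seated and upright to within about 1° by the top camera, with the drum still.

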